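Set up the electric screwdriver station: clutch collar to 4, speed knob to the red mark

TASK

A spray can has been left standing in front of the control unit: first stand it upright on the blue round mat. Then set the screwdriver up for the next job: turn the orange clutch collar to 4 (the four-dot group at the white arrow), and turn the black speed knob so that its white pointer stands at the red mark on the dial, in either order. Leave the tub, bin, bottle and wrench where they are.

Things in the scene. Friction and masses are not known exactly. Their poses are not given: they have to be found in the camera images.
- control_unit: Fixed grey desk console, 140 deep, 150 wide, 125 mm high at the back; origin under its middle on the table, front towards its own -x. Its face slopes 30 degrees to the front: outward normal (-0.5, 0, 0.866) in its frame. Steel guard bars stand left and right of the knob (y = +-66 mm, 9 mm thick, 100 mm long up the slope, tops 33 mm above the face)
- knob_base (a point): Centre of the knob's axis on the sloped face (0, 0, 90 mm in the unit's frame); axes parallel to the unit's, NOT tilted. The knob's axis is the face normal. Black fluted cylinder, diameter 44 mm, top 37 mm above the face, on a grey skirt of diameter 68 mm whose top is 4 mm above the face
- speed_knob (a joint): Angle of the knob, rad, counter-clockwise positive seen looking down onto the face; 0 = white pointer straight up the slope (towards the unit's back). Stops at -2.4 and 2.4. Moves with about 0.06 N m friction and stays where it is left
- knob_pointer (a point): Outer end of the knob's white pointer line, on the skirt's edge, 34 mm from the axis
- speed_mark (a joint): Angle of the red mark on the dial, same zero and sense as speed_knob; it does not move during the work
- red_mark (a point): Inner end of the red mark (red bar 18 x 6 mm lying on the black dial just outside the skirt), 34 mm from the axis: the pointer's end belongs here
- driver_holder: Fixed dark base plate 150 x 110 x 22 mm with a yellow clamp holding a blue inline electric screwdriver, nose up, leaning 30 degrees towards the front (its own -x): its axis points along (-0.5, 0, 0.866) in the holder's frame. Origin on the table; base plate from x = -55 to +95 mm
- collar_mid (a point): Middle of the orange clutch collar on the screwdriver's axis (-10, 0, 151 mm in the holder's frame); axes parallel to the holder's, NOT tilted. Collar: diameter 56, length 40 mm along the axis. A grey flange (diameter 76 mm) lies 24 mm below this point and bears the white arrow, on the up-slope (+x) side. The steel nose (diameter 20 mm) ends 42 mm above this point
- clutch_collar (a joint): Collar angle, rad, counter-clockwise positive seen looking down onto the nose. It clicks into number n (group of n black dots on a white patch on the collar's top, black line down its side) standing at the arrow at (n - 1) x 0.6: 1 at 0, 2 at 0.6, 3 at 1.2, 4 at 1.8, 5 at 2.4. Detents take up to about 0.1 N m
- spray_can: Loose upright spray can, aluminium with green label, 52 mm in diameter, 150 mm high, about 0.25 kg. Origin: centre of its underside, +z up
- blue_mat: Fixed round blue mat, 100 mm in diameter, 4 mm thick. Origin: centre of its underside on the table
- white_tub: Bystander: loose open white tub, 84 mm rim diameter, 85 mm high; origin centre of underside
- red_bin: Bystander: loose open red parts bin, 100 x 75 x 50 mm; origin centre of underside
- oil_bottle: Bystander: loose yellow bottle with red cap, 56 mm in diameter, 150 mm high; origin centre of underside
- wrench: Bystander: loose steel wrench lying flat, 130 mm long; origin under its middle
Mind the look-alikes: they are no part of the job. What is meant by the spray_can is not purple, and is the larger of those in its own colour.

How it is judged:
On the way, in this order (a step that is already met when the one before it is completed fails the run):
1. the spray can stands upright and released on the blue mat (horizontal distance between spray_can and blue_mat below 0.035 m and height (world z) of spray_can below 0.008 m and angle between spray_can's own z axis and vertical below 0.1 rad and contact force between the fingers and spray_can below 0.1 N), for 0.2 s.
2. the clutch collar stands at 4 and the knob's pointer at the red mark (value of joint clutch_collar between 1.65 and 1.95 rad and distance between knob_pointer and red_mark below 0.004 m), for 0.2 s.
At the end, for the whole second after the job is handed in: The spray can stands upright and at rest on the blue mat, its centre within 35 mm of the mat's; the clutch collar is clicked at 4 (within 0.15 rad of 1.8 rad); the end of the knob's pointer is within 4 mm of the inner end of the red mark (about 6.7 degrees) (all of step 2 and horizontal distance between spray_can and blue_mat below 0.035 m and height (world z) of spray_can below 0.008 m and angle between spray_can's own z axis and vertical below 0.1 rad and linear speed of spray_can below 0.02 m/s); the robot touches nothing.
It fails at once if the spray can is knocked over (angle between spray_can's own z axis and vertical above 0.6 rad).
It fails at once if the tub, bin, bottle or wrench is moved more than 25 mm or tipped (distance of any of white_tub, red_bin, oil_bottle, wrench from where it was at the start of the episode above 0.025 m or angle between any of white_tub, red_bin, oil_bottle's own z axis and vertical above 0.5 rad).
It also fails if it takes over 72 s, if anything falls off the work surface, if the arm or the gripper's body presses on something with over 40 N, if the wrist force passes 120 N, or if a joint passes its speed limit or range.

ROBOT

A 6-joint arm with a two-finger parallel gripper is mounted at the origin on the work surface. World frame = base frame: x ahead of the robot, y to its left, z up, the work surface at z = 0. Lengths are in m, angles in rad, forces in N, time in s.
With the tool pointing down it reaches from about 0.325 to 0.775 m from the base axis. Payload 9.3 kg.
Tool frame: the origin (TCP) lies at the very end of the fingers, on their centre line; the grasp point (between the pads) lies 19 mm behind it (bot.hold_point_z is the z of the grasp point in the tool frame, in m); z points along the fingers, y is the direction in which the jaws open and shut (so a half turn about z gives the same grasp; the last joint's range is limited). The gripper opens to 85 mm and grips with 20 to 120 N. Pads are 22 mm wide; open, the fingers measure 114 mm over their backs; the gripper's body (76 mm by 85 mm) begins 54 mm behind the grasp point. The pads swing forward as they close: fully open they stand 13 mm farther back than shut.
Start: joints at [-1.275, 0.259, 0.021, 1.334, 0, 1.418], TCP at [0.239, -0.496, 0.207] pointing down, gripper open.
Joint ranges: [-3.04, 3.04], [-0.91, 1.82], [-1.04, 1.36], [-1.92, 1.95], [-1.52, 1.45], [-3.14, 3.14]. Speed limits (rad/s): [2.22, 2.22, 2.79, 3.14, 3.14, 3.14].

INTERFACE

Orientations are given as a unit quaternion [x, y, z, w].
In Python, from cell import bot gives the robot as it stands. The module is installed in compiled form; this text tells all that it offers.
- The arm moves only by the tool arm_command, never from a script. Its argument "moves" is a list that holds one entry, the list of rows, each a list of 7 numbers: the shift along the world's x, y, z in mm, then the turn, a rotation vector about the world's x, y, z in rad, then the closure, from 0 (fully open) to 1 (shut). In form: [[[x, y, z, wx, wy, wz, gripper], ...]]. A call has 1 to 8 rows; each row is the pose to reach, as a shift and turn from the pose commanded when the call began; what a row does not reach only later rows make up. A row lasts 1/8 s, in which the tool goes at most 62.5 mm and 10.7 degrees, less where a joint would pass 70% of its speed; a pose out of reach is approached as far as the arm can. A call with a gripper value outside its range is refused whole. The fingers move at their own pace and stop on an object; the grip force is fixed at half the most. Time passes only in rows, so rows that repeat a pose let the fingers close. It gives the time, the measured TCP pose, the force and the opening at its end, in the units of the state.
- bot.get_obs(): the state, without advancing time (a new reading comes with each control period).
- bot.get_image(name): name is "scene" or "top" or "wrist"; returns the picture (400x640x3 uint8, red, green, blue); there is no depth.
- bot.get_calibration(name): a dict with "fx", "fy", "cx", "cy" (pixels), "world_from_camera" (4x4, takes a point from camera to world coordinates). Camera axes: x right, y down, z forward; pixel columns grow to the right and rows downward; lengths in m; the calibration is good to about 2 mm. The wrist camera is an equidistant fisheye: a pixel r from the principal point sees the ray r / f radians off the axis. A picture is of the moment at which its call begins: read the wrist's pose just before it. get_calibration takes no time and is no camera call; for the wrist camera it gives the pose at the moment of the call.
- bot.finish_job(): hands the job in, once; it reports no verdict.
The state is a dict: "time_s": time; "joint_positions": joint angles; "qd": joint speeds; "effort": joint torques, N m; "eef_pos": TCP position; "tcp_rot": TCP orientation; "wrist_force": force on the tool from outside, world axes, zero at the start; "ft_torque": the same for the moment, N m; "gripper_width": opening from 0.0 (shut) to 1.0 (fully open).
Only numpy, scipy, OpenCV 4.12 (cv2) and the standard library are available. Lean on these libraries where they do the work, as an engineer would, in place of code of your own. Each camera call takes 0.05 s, during which the arm holds its last target. There are 200 camera calls.

## Working session

There is one attempt and no reset: what is moved stays moved. The work goes in short steps, Python scripts to look and compute and a tool call to move; the robot and the scene stay as the last step left them, time stands still between calls to the robot, and variables do not carry over. Pictures are saved under pics/ and viewed, about 8 in all and at most 12, crops included, and the job is handed in when it is done.

Besides the shell and the picture viewer there is one more tool, called after "Request:" in YAML: its name, and indented under it one key for each argument. arm_command: Moves the arm, as the interface text tells. Its arguments: {"type":"object","properties":{"moves":{"type":"array","items":{"type":"array","items":{"type":"array","items":{"type":"number"}}}}},"required":["moves"]}

```bash
mkdir -p pics; python3 - <<'E'
from cell import bot
import cv2, numpy as np
o=bot.get_obs(); print(o['time_s'],o['eef_pos'],o['tcp_rot'],bot.hold_point_z)
for n in ['scene','top','wrist']:
    c=bot.get_calibration(n); im=bot.get_image(n); cv2.imwrite(f'pics/{n}0.png',im[:,:,::-1]); np.save(f'pics/{n}0.npy',im)
    print(n,c['fx'],c['fy'],c['cx'],c['cy'],np.round(c['world_from_camera'],3).tolist())
E
```

```text
0.0 [ 0.23855025 -0.49523519  0.20625532] [ 9.74926240e-01  2.22527260e-01 -4.46672789e-05 -6.65381933e-04] -0.0187
scene 421.8774855187362 421.8774855187362 317.08037114334303 197.63204683481632 [[-0.749, 0.446, -0.49, 1.102], [0.663, 0.508, -0.55, 0.671], [0.004, -0.737, -0.676, 0.915], [0.0, 0.0, 0.0, 1.0]]
top 470.4287547883249 470.4287547883249 319.6157358476805 196.29845955980971 [[0.018, -0.995, 0.096, 0.399], [-1.0, -0.019, -0.004, 0.019], [0.005, -0.096, -0.995, 1.269], [0.0, 0.0, 0.0, 1.0]]
wrist 309.70691628693146 309.70691628693146 321.91251938211093 207.13207739505035 [[0.434, -0.856, -0.282, 0.31], [-0.901, -0.413, -0.135, -0.46], [-0.001, 0.313, -0.95, 0.373], [0.0, 0.0, 0.0, 1.0]]
```

View pics/scene0.png

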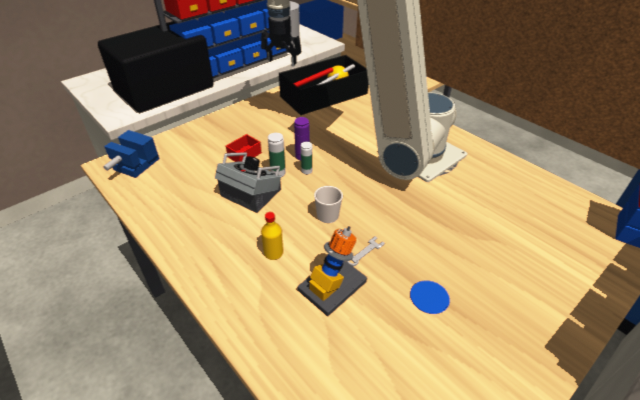

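View pics/top0.png

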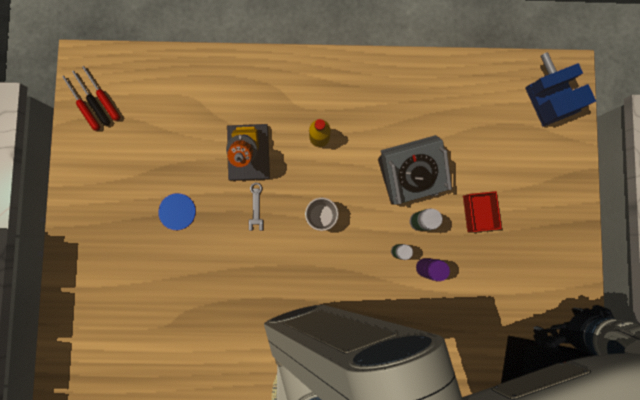

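The scene view shows three candidates for the can: a large green-label can at scene (277,150) / top (428,219), a small green one at (306,157) / (404,252), and a purple one at (301,135) / (436,269). The description (not purple, larger of its colour) picks the first. The mat is at top (177,211), the driver at (245,150) and the console at (418,172).

```bash
cat > h.py <<'E'
import numpy as np, cv2
from cell import bot
def ray(n,px,c=None):
    c=c or bot.get_calibration(n); T=np.array(c['world_from_camera'])
    x=(px[0]-c['cx'])/c['fx']; y=(px[1]-c['cy'])/c['fy']
    if n=='wrist':
        r=np.hypot(x,y); d=np.array([np.sin(r)*x/max(r,1e-9),np.sin(r)*y/max(r,1e-9),np.cos(r)])
    else: d=np.array([x,y,1.])
    return T[:3,3],T[:3,:3]@d
def onplane(n,px,z,c=None):
    o,d=ray(n,px,c); return o+d*(z-o[2])/d[2]
def onpl(n,px,p0,nrm,c=None):
    o,d=ray(n,px,c); return o+d*(np.dot(np.array(p0)-o,nrm)/np.dot(d,nrm))
def proj(n,P,c=None):
    c=c or bot.get_calibration(n); T=np.linalg.inv(np.array(c['world_from_camera']))
    p=T[:3,:3]@np.array(P)+T[:3,3]
    if n=='wrist':
        th=np.arctan2(np.hypot(p[0],p[1]),p[2]); s=th/np.hypot(p[0],p[1]); return np.array([c['cx']+c['fx']*p[0]*s,c['cy']+c['fy']*p[1]*s])
    return np.array([c['cx']+c['fx']*p[0]/p[2],c['cy']+c['fy']*p[1]/p[2]])
def blobs(im,lo,hi,amin=30):
    m=cv2.inRange(cv2.cvtColor(im,cv2.COLOR_RGB2HSV),lo,hi)
    n,l,s,c=cv2.connectedComponentsWithStats(m)
    return [(np.round(c[i],1).tolist(),s[i].tolist()) for i in range(1,n) if s[i][4]>=amin],l
E
python3 - <<'E'
from h import *
im=np.load('pics/top0.npy'); sc=np.load('pics/scene0.npy')
a=cv2.resize(im[120:290,370:510],None,fx=3,fy=3,interpolation=cv2.INTER_CUBIC)
b=cv2.resize(im[110:240,150:350],None,fx=1.9,fy=1.9,interpolation=cv2.INTER_CUBIC)
W=np.zeros((510,800,3),np.uint8); W[:,:420]=a; W[:247,420:800]=b
c=cv2.resize(sc[115:215,205:320],None,fx=2.6,fy=2.6,interpolation=cv2.INTER_CUBIC); W[249:509,420:719]=c
cv2.imwrite('pics/crop1.png',W[:,:,::-1])
print('mat',blobs(im,(105,150,80),(120,255,255))[0])
print('white tops',blobs(im,(0,0,150),(180,40,255),60)[0])
for n,px,z in [('mat',(177,211.5),.004)]: print(n,onplane('top',px,z))
E
```

```text
mat [([560.9, 75.6], [541, 65, 41, 23, 389]), ([569.1, 99.3], [537, 85, 58, 31, 855]), ([176.7, 211.3], [159, 194, 36, 36, 980])]
white tops [([8.9, 93.8], [0, 83, 19, 26, 174]), ([7.5, 130.2], [0, 111, 16, 36, 281]), ([4.8, 186.7], [0, 146, 13, 82, 799]), ([431.4, 218.2], [422, 209, 20, 19, 283]), ([404.6, 251.7], [398, 245, 14, 14, 151])]
mat [0.47263776 0.39712853 0.004     ]
```

View pics/crop1.png

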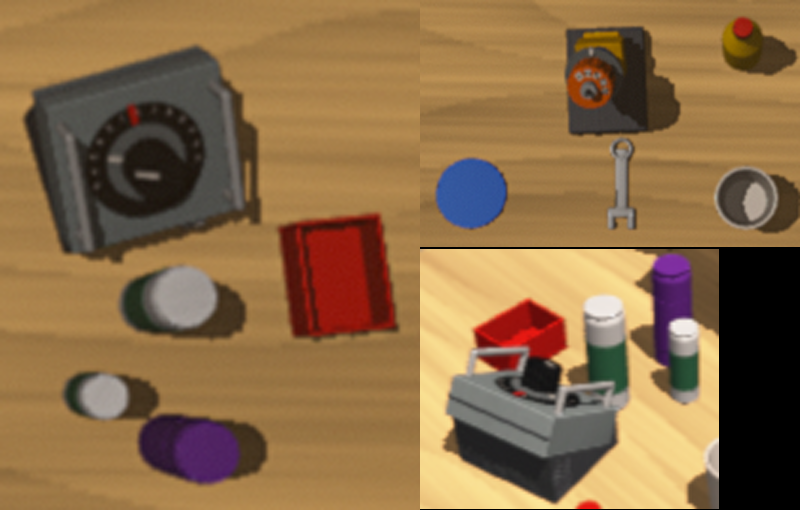

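Crop check: the large green can with its white cap is at top (431,218), in front of the unit. The console is yawed about 15°, with the red mark at top (415,158) and the white pointer to its left, near (409,173). The holder is roughly unrotated.

```bash
python3 - <<'E'
from h import *
im=np.load('pics/top0.npy')
print('can',onplane('top',(431.4,218.2),.148),'base proj',proj('top',onplane('top',(431.4,218.2),.148)*[1,1,0]))
p=onplane('top',(431.4,218.2),.148); print('scene proj top/base',proj('scene',p),proj('scene',p*[1,1,0]))
s=onplane('top',(404.6,251.7),.10);print('small',s,proj('scene',s),proj('scene',s*[1,1,0]))
print('purple',onplane('top',(438,270),.14)); print('bin',onplane('top',(482,211),.05))
print('tub',onplane('top',(321.5,214),.085),'wrench',onplane('top',(257,207),.005),'bottle',onplane('top',(318,126),.15))
d=lambda x,y:onplane('top',(370+x/3,120+y/3),.09)
print('redmark',d(134,115),'skirt',d(147,170))
c2=lambda x,y,z:onplane('top',(150+(x-420)/1.9,110+y/1.9),z)
print('baseplate',[np.round(c2(*q,.022),3).tolist() for q in [(567,27),(567,132),(644,131),(643,27)]],'nose',c2(588,94,.19))
E
```

```text
can [ 0.45948881 -0.25260279  0.148     ] base proj [418.13563601 220.90924814]
scene proj top/base [274.84919749 137.63628672] [277.61810595 173.71236856]
small [ 0.37805291 -0.19756942  0.1       ] [305.79447043 147.69223327] [306.21107589 171.43705691]
purple [ 0.3369695  -0.26968941  0.14      ]
bin [ 0.48592886 -0.40815826  0.05      ]
tub [0.46835573 0.00925025 0.085     ] wrench [0.48868173 0.18248375 0.005     ] bottle [0.67790913 0.02207656 0.15      ]
redmark [ 0.61395721 -0.22481042  0.09      ] skirt [ 0.56718339 -0.23573116  0.09      ]
baseplate [[0.71, 0.267, 0.022], [0.56, 0.262, 0.022], [0.563, 0.154, 0.022], [0.712, 0.159, 0.022]] nose [0.58521802 0.20504153 0.19      ]
```

Request:
arm_command:
  moves:
    - [[40,40,34,0,0,-0.1,0],[80,85,34,0,0,-0.19,0],[120,130,34,0,0,-0.19,0],[160,175,34,0,0,-0.19,0],[200,220,34,0,0,-0.19,0],[221,243,34,0,0,-0.19,0],[221,243,10,0,0,-0.19,0],[221,243,0,0,0,-0.19,0]]

```text
time_s: 1.15
eef_pos: [0.4594, -0.2518, 0.2056]
tcp_rot: [0.992, 0.13, -0.001, -0.001]
wrist_force: [0.4, -0.4, -0.2]
gripper_width: 1.003
```

Request:
arm_command:
  moves:
    - [[0,-1,-40,0,0,0,0],[0,-1,-80,0,0,0,0],[0,-1,-110,0,0,0,0],[0,-1,-116,0,0,0,0],[0,-1,-116,0,0,0,0.6],[0,-1,-116,0,0,0,0.6],[0,-1,-116,0,0,0,0.6],[0,-1,-116,0,0,0,0.6]]

```text
time_s: 2.15
eef_pos: [0.4604, -0.2542, 0.0928]
tcp_rot: [0.992, 0.129, 0.001, 0.001]
wrist_force: [-1.1, -0.5, 5.7]
gripper_width: 0.582
```

Request:
arm_command:
  moves:
    - [[0,0,0,0,0,0,0.8],[0,0,0,0,0,0,0.8],[0,0,20,0,0,0,0.8],[0,0,60,0,0,0,0.8],[0,0,100,0,0,0,0.8],[0,0,130,0,0,0,0.8],[0,0,140,0,0,0,0.8],[0,0,140,0,0,0,0.8]]

```text
time_s: 3.15
eef_pos: [0.4597, -0.2536, 0.231]
tcp_rot: [0.992, 0.129, 0.0, 0.0]
wrist_force: [-1.0, -0.2, -3.4]
gripper_width: 0.581
```

```bash
python3 - <<'E'
from h import *
o=bot.get_obs(); print(o['eef_pos'],o['wrist_force'],o['joint_positions'],o['time_s'])
a=bot.get_image('scene'); b=bot.get_image('wrist')
W=np.vstack([cv2.resize(a[60:240,150:400],(555,400)),b[:,:555]])[:,:]
W=np.hstack([cv2.resize(a[60:240,150:400],(400,288)),cv2.resize(b,(400,250)) if 0 else cv2.resize(b,(400,288))])
cv2.imwrite('pics/lift.png',W[:,:,::-1])
E
```

```text
[ 0.459694   -0.25357278  0.23095368] [-0.99136506 -0.19321867 -3.41279408] [-6.64010526e-01  2.09220326e-01  1.60866691e-02  1.37695726e+00
  1.53790314e-05  2.21878567e+00] 3.15
```

View pics/lift.png

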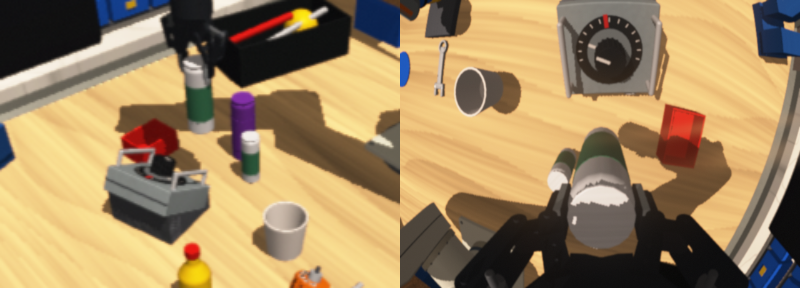

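Can held upright and clear of the table. Carrying it to the mat.

Request:
arm_command:
  moves:
    - [[-5,30,5,0,0,0.1,0.8],[-10,75,5,0,0,0.22,0.8],[-15,125,5,0,0,0.36,0.8],[-20,175,5,0,0,0.5,0.8],[-20,225,5,0,0,0.64,0.8],[-20,275,5,0,0,0.78,0.8],[-20,325,5,0,0,0.9,0.8],[-15,375,5,0,0,1.0,0.8]]

```text
time_s: 4.25
eef_pos: [0.4438, 0.1231, 0.2348]
tcp_rot: [0.807, 0.59, -0.001, -0.0]
wrist_force: [1.6, -0.4, -2.2]
gripper_width: 0.583
```

```bash
python3 - <<'E'
from h import *
o=bot.get_obs(); e=np.array(o['eef_pos']); print(e,o['gripper_width'],(np.array([.4727,.3971,.0975])-e)*1000)
E
```

```text
[0.44380589 0.12305417 0.23483749] 0.5830354088967524 [  28.89410544  274.04582591 -137.33749354]
```

Request:
arm_command:
  moves:
    - [[5,50,0,0,0,0.12,0.8],[10,100,0,0,0,0.25,0.8],[15,150,0,0,0,0.35,0.8],[22,200,0,0,0,0.4,0.8],[27,245,-10,0,0,0.4,0.8],[29,274,-40,0,0,0.4,0.8],[29,274,-80,0,0,0.4,0.8],[29,274,-110,0,0,0.4,0.8]]

```text
time_s: 5.25
eef_pos: [0.4723, 0.3953, 0.1223]
tcp_rot: [0.675, 0.738, -0.002, -0.001]
wrist_force: [0.1, 0.5, -2.5]
gripper_width: 0.583
```

```bash
python3 - <<'E'
from h import *
o=bot.get_obs(); e=np.array(o['eef_pos']); print(e,o['gripper_width'],(np.array([.4727,.3971,.0975])-e)*1000)
a=bot.get_image('scene'); cv2.imwrite('pics/m.png',cv2.resize(a[180:360,350:560],None,fx=3,fy=3)[:,:,::-1])
E
```

```text
[0.47233036 0.39531165 0.12225789] 0.5830457181300666 [  0.36963845   1.78835478 -24.75789291]
```

View pics/m.png

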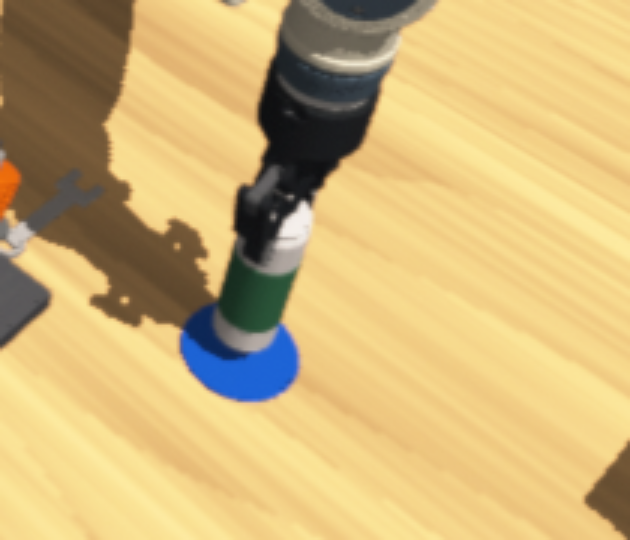

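Request:
arm_command:
  moves:
    - [[0,2,-10,0,0,0,0.8],[0,2,-16,0,0,0,0.8],[0,2,-20,0,0,0,0.8],[0,2,-22,0,0,0,0.8],[0,2,-22,0,0,0,0.8]]

```text
time_s: 5.92
eef_pos: [0.4738, 0.3975, 0.1042]
tcp_rot: [0.675, 0.737, 0.0, 0.0]
wrist_force: [0.7, -0.5, -2.4]
gripper_width: 0.581
```

Request:
arm_command:
  moves:
    - [[0,0,-4,0,0,0,0.8],[0,0,-6,0,0,0,0.8],[0,0,-6,0,0,0,0.8]]

```text
time_s: 6.3
eef_pos: [0.4735, 0.3974, 0.0976]
tcp_rot: [0.675, 0.738, -0.0, -0.0]
wrist_force: [-0.6, -0.3, -3.2]
gripper_width: 0.583
```

Request:
arm_command:
  moves:
    - [[0,0,-1,0,0,0,0.8],[0,0,-2,0,0,0,0.8],[0,0,-2,0,0,0,0.8]]

```text
time_s: 6.68
eef_pos: [0.4738, 0.3976, 0.0968]
tcp_rot: [0.675, 0.738, 0.001, 0.0]
wrist_force: [-1.7, -0.6, 4.0]
gripper_width: 0.585
```

Contact with the mat (+4 N). Releasing and rising.

Request:
arm_command:
  moves:
    - [[0,0,0,0,0,0,0.2],[0,0,0,0,0,0,0],[0,0,0,0,0,0,0],[0,0,0,0,0,0,0],[0,0,30,0,0,0,0],[0,0,80,0,0,0,0],[0,0,120,0,0,0,0],[0,0,160,0,0,0,0]]

```text
time_s: 7.68
eef_pos: [0.4735, 0.3974, 0.2574]
tcp_rot: [0.675, 0.738, 0.0, 0.0]
wrist_force: [1.3, 0.0, -0.8]
gripper_width: 1.004
```

```bash
python3 - <<'E'
from h import *
o=bot.get_obs(); print(o['joint_positions'])
t=bot.get_image('top'); w=bot.get_image('wrist'); np.save('pics/t1.npy',t)
A=cv2.resize(t[110:240,150:290],(560,520),interpolation=cv2.INTER_CUBIC)[:300]
B=cv2.resize(t[130:210,375:460],(240,226),interpolation=cv2.INTER_CUBIC)
W=np.zeros((300+300,800,3),np.uint8); W[:300,:560]=A; W[:226,560:]=B; W[300:,:480]=cv2.resize(w,(480,300))
cv2.imwrite('pics/v2.png',W[:,:,::-1])
wt=blobs(t[190:240,150:205],(0,0,150),(180,60,255),60)[0];print(wt)
E
```

```text
[5.62604560e-01 3.72945074e-01 3.14923408e-01 1.51237494e+00
 2.23438283e-07 2.04537817e+00]
[([8.2, 16.7], [0, 7, 18, 20, 303])]
```

View pics/v2.png

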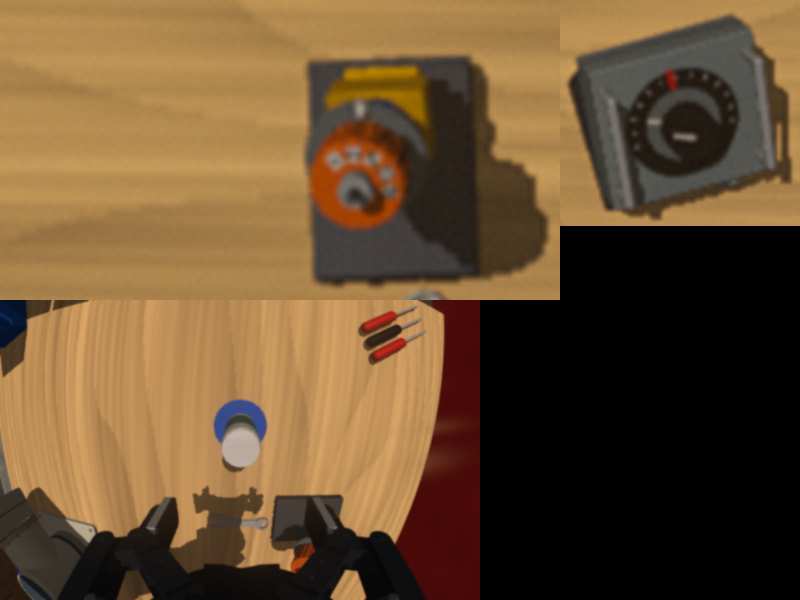

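The can stands on the mat, seen by the wrist camera at (240,425). The collar shows five dot patches, with 2 or 3 roughly under the arrow, so I need a closer look from a coaxial pose above the driver.

Request:
arm_command:
  moves:
    - [[10,-25,20,0,-0.05,0,0],[25,-65,20,0.003,-0.15,0,0],[45,-110,20,0.006,-0.27,0,0],[65,-150,15,0.01,-0.4,0,0],[85,-185,0,0.016,-0.523,0,0],[91,-189,-20,0.016,-0.523,0,0],[91,-189,-34,0.016,-0.523,0,0],[91,-189,-34,0.016,-0.523,0,0]]

```text
time_s: 8.78
eef_pos: [0.5642, 0.2086, 0.2206]
tcp_rot: [0.652, 0.713, 0.18, 0.185]
wrist_force: [0.5, 0.7, 0.0]
gripper_width: 0.997
```

```bash
python3 - <<'E'
from h import *
from scipy.spatial.transform import Rotation as R
o=bot.get_obs(); print(o['joint_positions'],o['eef_pos'],R.from_quat(o['tcp_rot']).as_matrix().round(3).tolist())
c=bot.get_calibration('wrist'); w=bot.get_image('wrist'); np.save('pics/w3.npy',w)
import json
mid=np.array([.606,.2097,.151]);a=np.array([-.5,-.015,.866])
for n,p in [('mid',mid),('top',mid+.02*a),('nose',mid+.042*a),('flangec',mid-.024*a)]: print(n,proj('wrist',p,c))
u=proj('wrist',mid,c).astype(int); print(u); x0=max(0,min(u[0]-100,440)); y0=max(0,min(u[1]-75,250)); print(x0,y0)
cv2.imwrite('pics/w3.png',cv2.resize(w[y0:y0+150,x0:x0+200],None,fx=4,fy=4,interpolation=cv2.INTER_CUBIC)[:,:,::-1])
print(proj('top',[.4727,.3971,.152]),proj('top',[.4735,.3974,.152]), 'can', onplane('top',(158.2,206.7),.152))
E
```

```text
[ 0.28064931  0.02907443 -0.36486473  0.66947386 -0.12374135  1.73100074] [0.56419377 0.20864819 0.22057802] [[-0.08, 0.864, 0.497], [0.996, 0.084, 0.015], [-0.029, 0.497, -0.867]]
mid [324.42174326 207.12246978]
top [324.50967723 215.09365133]
nose [324.62201587 225.42669374]
flangec [324.33061563 198.96578935]
[324 207]
224 132
[158.54743219 207.51203797] [158.43818196 207.17376464] can [0.47461686 0.39802217 0.152     ]
```

View pics/w3.png

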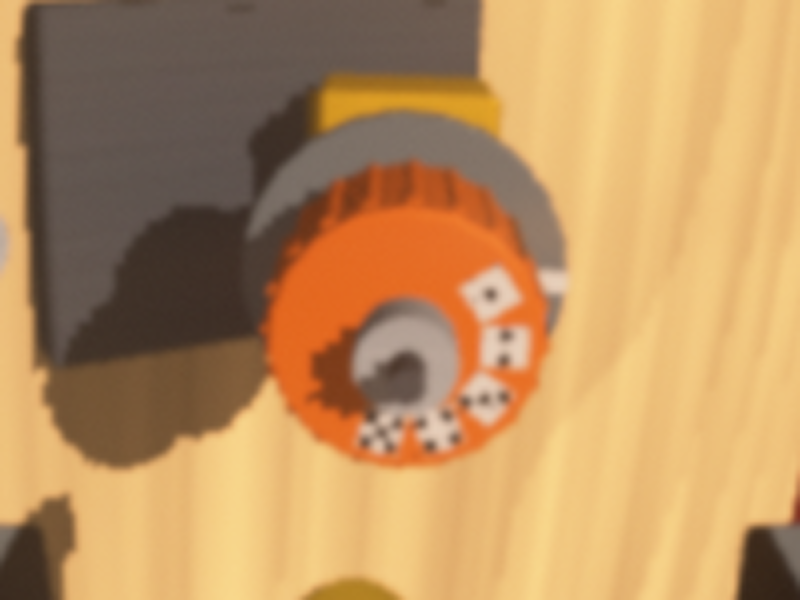

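The close view shows the one-to-five-dot patches. The arrow on the flange at crop (553,280) lines up with the two-dot patch at (504,347), so the collar is at 2 (0.6 rad) and needs +1.2 rad. The axis agrees with my estimate to about 1 mm.

Request:
arm_command:
  moves:
    - [[12,0.5,-20,0,0,0,0],[24,1,-40,0,0,0,0],[36,1,-60,0,0,0,0],[45,1.5,-74,0,0,0,0],[50,1.5,-82,0,0,0,0],[50,1.5,-82,0,0,0,0]]

```text
time_s: 9.57
eef_pos: [0.6147, 0.2101, 0.1396]
tcp_rot: [0.652, 0.713, 0.18, 0.185]
wrist_force: [-0.2, 0.2, -0.6]
gripper_width: 1.003
```

Request:
arm_command:
  moves:
    - [[0,0,0,0,0,0,0.6],[0,0,0,0,0,0,0.8],[0,0,0,0,0,0,0.8],[0,0,0,0,0,0,0.8]]

```text
time_s: 10.07
eef_pos: [0.6134, 0.2101, 0.1406]
tcp_rot: [0.652, 0.713, 0.18, 0.185]
wrist_force: [-10.2, -0.7, 7.4]
gripper_width: 0.617
```

Request:
arm_command:
  moves:
    - [[0,0,0,-0.075,-0.002,0.13,0.8],[0,0,0,-0.15,-0.005,0.26,0.8],[0,0,0,-0.225,-0.007,0.39,0.8],[0,0,0,-0.3,-0.009,0.52,0.8],[0,0,0,-0.375,-0.011,0.65,0.8],[0,0,0,-0.45,-0.013,0.78,0.8],[0,0,0,-0.525,-0.016,0.909,0.8],[0,0,0,-0.61,-0.018,1.057,0.8]]

```text
time_s: 11.08
eef_pos: [0.6111, 0.2082, 0.1391]
tcp_rot: [0.124, 0.959, 0.039, 0.253]
wrist_force: [-22.0, -13.4, 11.0]
gripper_width: 0.613
```

Request:
arm_command:
  moves:
    - [[0,0,0,-0.0,0,0,0.8],[0,0,0,0,0,0,0],[0,0,0,0,0,0,0],[0,0,0,0,0,0,0],[-12,-0.5,20,0,0,0,0],[-25,-1,43,0,0,0,0],[-40,-1,69,0,0,0,0],[-50,-1.5,86,0,0,0,0]]

```text
time_s: 12.08
eef_pos: [0.5645, 0.2087, 0.2275]
tcp_rot: [0.126, 0.958, 0.042, 0.256]
wrist_force: [-0.0, 0.1, -0.4]
gripper_width: 0.996
```

```bash
python3 - <<'E'
from h import *
o=bot.get_obs(); print(o['joint_positions'],o['eef_pos'],o['time_s'])
c=bot.get_calibration('wrist'); w=bot.get_image('wrist'); np.save('pics/w4.npy',w)
mid=np.array([.606,.2097,.151]);u=proj('wrist',mid,c).astype(int); x0=max(0,min(u[0]-100,440)); y0=max(0,min(u[1]-75,250)); print(u)
cv2.imwrite('pics/w4.png',cv2.resize(w[y0:y0+150,x0:x0+200],None,fx=3,fy=3,interpolation=cv2.INTER_CUBIC)[:,:,::-1])
E
```

```text
[ 0.28106876  0.02408919 -0.3537709   0.68206096 -0.12456025  0.5108273 ] [0.56448468 0.2087242  0.22750987] 12.075
[319 202]
```

View pics/w4.png

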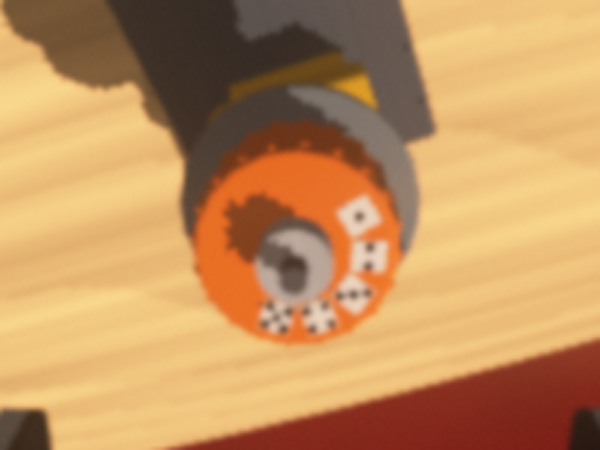

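In this view the patches followed the tool, but the arrow is hidden behind the collar, so I'll measure the patch angles by casting onto the collar-top plane.

```bash
python3 - <<'E'
from h import *
w=np.load('pics/w4.npy'); y=.03; ex=np.array([np.cos(y),np.sin(y),0]); a=-.5*ex+[0,0,.866]; e1=.866*ex+[0,0,.5]; e2=np.cross(a,e1)
mid=np.array([.606,.2097,.151]); C=mid+.0205*a
b,l=blobs(w[127:277,219:419],(0,0,170),(180,70,255),8)
for (u,v),s in b:
    q=onpl('wrist',(u+219,v+127),C,a)-C; r=np.hypot(q@e1,q@e2)
    if r<.04: print(u*3,v*3,s[4],round(r,4),round(np.arctan2(q@e2,q@e1),3))
hsv=cv2.cvtColor(w[127:277,219:419],cv2.COLOR_RGB2HSV)
m=cv2.inRange(hsv,(5,180,190),(15,255,255)); k=max(cv2.findContours(m,0,2)[0],key=cv2.contourArea); 
(cx,cy),ax,an=cv2.fitEllipse(cv2.convexHull(k)); q=onpl('wrist',(cx+219,cy+127),C,a)-C; print('top ellipse',cx*3,cy*3,ax,q@e1,q@e2)
E
```

```text
357.6 215.39999999999998 78 0.017 1.724
296.70000000000005 273.0 261 0.0089 -0.383
367.5 255.29999999999998 70 0.0186 1.071
352.5 292.20000000000005 52 0.0204 0.489
317.4 315.0 51 0.0217 -0.068
top ellipse 296.3588104248047 246.13796997070312 (63.58443069458008, 68.44126892089844) 0.0009384549993797994 -0.0011919683758655447
```

Collar ≈ 1.77 rad after centre correction (target 1.8), so it is at 4. Moving over the knob, tilted along the face normal.

Request:
arm_command:
  moves:
    - [[-20,-25,10,0,0,0.02,0],[-35,-75,20,0,0,0.05,0],[-45,-130,20,0,0,0.08,0],[-50,-185,20,0,0,0.11,0],[-50,-240,20,0,0,0.15,0],[-50,-295,20,0,0,0.19,0],[-50,-350,15,0,0,0.23,0.3],[-50,-405,0,0,0,0.23,0.3]]

```text
time_s: 13.12
eef_pos: [0.5149, -0.1995, 0.2261]
tcp_rot: [0.016, 0.966, 0.07, 0.25]
wrist_force: [0.7, 0.8, 0.1]
gripper_width: 0.701
```

Request:
arm_command:
  moves:
    - [[0,-53,-20,0,0,0,0.35],[0,-53,-30,0,0,0,0.35],[0,-53,-30,0,0,0,0.35]]

```text
time_s: 13.5
eef_pos: [0.5142, -0.2492, 0.1946]
tcp_rot: [0.016, 0.966, 0.071, 0.248]
wrist_force: [0.1, -0.4, 0.4]
gripper_width: 0.651
```

```bash
python3 - <<'E'
from h import *
o=bot.get_obs(); print(o['joint_positions'],o['eef_pos'],o['gripper_width'],o['time_s'])
c=bot.get_calibration('wrist'); w=bot.get_image('wrist'); np.save('pics/w5.npy',w)
u=proj('wrist',[.567,-.236,.09],c).astype(int); x0=max(0,min(u[0]-130,380)); y0=max(0,min(u[1]-100,200)); print(u,x0,y0)
cv2.imwrite('pics/w5.png',cv2.resize(w[y0:y0+200,x0:x0+260],None,fx=3,fy=3,interpolation=cv2.INTER_CUBIC)[:,:,::-1])
E
```

```text
[-0.85973007  0.09646484 -0.33410659  0.89582262  0.46598523 -0.76769755] [ 0.51424098 -0.24921851  0.19458052] 0.6510747037337088 13.5
[318 190] 188 90
```

View pics/w5.png

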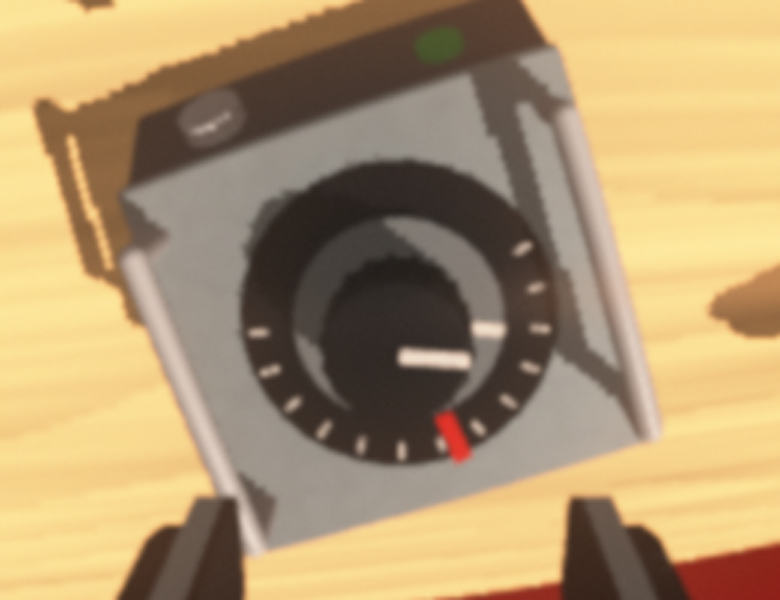

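The picture shows the dial centre at crop (400,311), the pointer on the skirt at (488,329) and the red mark at (453,437). Image-down is up-slope.

```bash
python3 - <<'E'
from h import *
from scipy.spatial.transform import Rotation as R
w=np.load('pics/w5.npy'); P=lambda x,y:(188+x/3,90+y/3)
hsv=cv2.cvtColor(w[90:290,188:448],cv2.COLOR_RGB2HSV)
red=cv2.inRange(hsv,(0,170,120),(6,255,255))|cv2.inRange(hsv,(174,170,120),(180,255,255))
n,l,s,cc=cv2.connectedComponentsWithStats(red); i=1+np.argmax(s[1:,4]); ys,xs=np.where(l==i); print('red',cc[i]*3,s[i])
wh=cv2.inRange(hsv,(0,0,185),(180,60,255)); n,l2,s2,c2=cv2.connectedComponentsWithStats(wh)
for k in range(1,n):
    if s2[k][4]>15 and 80<c2[k][0]<185 and 60<c2[k][1]<150: print('white',c2[k]*3,s2[k])
dk=cv2.inRange(hsv,(0,0,0),(180,255,58)); dk=cv2.morphologyEx(dk,2,np.ones((5,5)))
k=max(cv2.findContours(dk,0,2)[0],key=cv2.contourArea); el=cv2.fitEllipse(cv2.convexHull(k)); print('dial?',np.array(el[0])*3,np.array(el[1])*3,cv2.boundingRect(k))
y=.26
for it in range(2):
    ex=np.array([np.cos(y),np.sin(y),0]); a=-.5*ex+[0,0,.866]; e1=.866*ex+[0,0,.5]; e2=np.cross(a,e1)
    B=onplane('wrist',P(400,311),.09)
    F=lambda p,h=0:(lambda q:np.array([q@e1,q@e2]))(onpl('wrist',P(*p),B+h*a,a)-B)
    L=F((125,190)),F((262,552)),F((553,48)),F((655,435))
    for p,q in [(0,1),(0,2),(1,3)]: d=L[q]-L[p]; print('edge',d,np.arctan2(d[1],d[0]))
    for nm,p in [('L',(242,311)),('R',(556,311)),('T',(398,158)),('B',(402,465))]: print(nm,F(p))
    d=L[1]-L[0]; y+=np.arctan2(d[1],d[0])*.9 if it==0 else 0
    print('yaw',y,B)
rp=np.array([F((188*0+u*3+1.5,v*3+1.5)) for u,v in zip(xs,ys)]); m=rp.mean(0); print('red',m,np.hypot(*m),np.arctan2(m[1],m[0]))
for p in [(488,329),(504,330),(472,328)]: q=F(p,.004); print('ptr',q,np.hypot(*q),np.arctan2(q[1],q[0]))
for p in [(402,357),(468,360)]: q=F(p,.037); print('top line',q,np.arctan2(q[1],q[0]))
o=bot.get_obs(); M=R.from_quat(o['tcp_rot']).as_matrix(); print('tool z',M[:,2],'-a',-a,'tilt err rotvec',np.cross(M[:,2],-a),'jaw',M[:,1]@e1,M[:,1]@e2)
T=B+.009*a; print('TCP target',T,(T-np.array(o['eef_pos']))*1000, 'pre', (B+.05*a-o['eef_pos'])*1000,'a',a)
E
```

```text
red [733.9245283 575.3081761] [226 182  34  18 477]
white [486.95454545 327.88636364] [158 107  10   6  44]
white [434.34 357.6 ] [133 117  24   6 100]
dial? [388.15040588 343.48171234] [140.18510056 189.08062363] (107, 85, 47, 60)
edge [ 0.13625114 -0.00062096] -0.004557468660944696
edge [-0.00279992  0.14246256] 1.5904475510636253
edge [-0.00391001  0.14546537] 1.5976691555465041
L [-0.01494478 -0.04926717]
R [0.01449234 0.04866642]
T [-0.04750989  0.01365665]
B [ 0.05246271 -0.01509284]
yaw 0.25589827820514977 [ 0.57362899 -0.23264124  0.09      ]
edge [ 0.13618146 -0.00013665] -0.0010034749804973887
edge [-0.00329517  0.14242447] 1.59392845480352
edge [-0.00427562  0.1454253 ] 1.6001886749911567
L [-0.01479132 -0.04929459]
R [0.01435082 0.04872641]
T [-0.0475553   0.01348687]
B [ 0.05250224 -0.01490234]
yaw 0.25589827820514977 [ 0.57362899 -0.23264124  0.09      ]
red [0.13631249 0.09302064] 0.1650270762215196 0.5988209531954893
ptr [0.01269388 0.02569085] 0.02865579298791029 1.1118790979010391
ptr [0.01448434 0.03056807] 0.033826066244582675 1.12829589685823
ptr [0.01090862 0.02083314] 0.02351632366060771 1.0884329709011
top line [ 0.00341266 -0.00040514] -0.11816366507693737
top line [0.00967133 0.0174602 ] 1.0649581805738138
tool z [ 0.48235043  0.12896133 -0.86643352] -a [ 0.48371816  0.12655727 -0.866     ] tilt err rotvec [-0.00202706 -0.00139415 -0.00133599] jaw 0.2849599259096023 0.9584925766057836
TCP target [ 0.56927553 -0.23378025  0.097794  ] [ 54.7151316   14.97743172 -97.80469544] pre [ 34.88268706   9.7885837  -62.29869544] a [-0.48371816 -0.12655727  0.866     ]
```

```bash
cat > knob.py <<'E'
from h import *
def meas(w,x0,y0,cpx,y=.26,B=None):
    """angles of red mark and pointer; cpx full-image dial centre"""
    ex=np.array([np.cos(y),np.sin(y),0]); a=-.5*ex+[0,0,.866]; e1=.866*ex+[0,0,.5]; e2=np.cross(a,e1)
    if B is None: B=onplane('wrist',cpx,.09)
    F=lambda p,h=0:(lambda q:np.array([q@e1,q@e2]))(onpl('wrist',p,B+h*a,a)-B)
    hsv=cv2.cvtColor(w,cv2.COLOR_RGB2HSV)
    red=cv2.inRange(hsv,(0,150,120),(8,255,255))|cv2.inRange(hsv,(172,150,120),(180,255,255)); wh=cv2.inRange(hsv,(0,0,175),(180,70,255))
    for nm,m,h,lo,hi in [('red',red,0.001,.03,.06),('ptr',wh,.0045,.02,.036),('tick',wh,.001,.036,.056),('line',wh,.0375,0.0,.024)]:
        n,l,s,c=cv2.connectedComponentsWithStats(m)
        for i in range(1,n):
            if s[i][4]<10: continue
            q=F(c[i],h); r=np.hypot(*q)
            if lo<r<hi:
                ys,xs=np.where(l==i); rr=[np.hypot(*F((u,v),h)) for u,v in zip(xs,ys)]
                print(nm,c[i].round(1),s[i][4],'r %.4f (%.4f-%.4f) ang %.3f'%(r,min(rr),max(rr),np.arctan2(q[1],q[0])))
    return B,a,e1,e2
E
python3 - <<'E'
from knob import *
w=np.load('pics/w5.npy')
for c in [(400,317),(400,320)]:
    B,a,e1,e2=meas(w,0,0,(188+c[0]/3,90+c[1]/3)); print(B)
print('shift to TCP 50 / 9 mm above face', [((B+h*a-bot.get_obs()['eef_pos'])*1000).round(1) for h in (.05,.009)])
E
```

```text
red [338.6 234.7] 116 r 0.0444 (0.0355-0.0540) ang 0.112
ptr [350.4 199.5] 55 r 0.0282 (0.0237-0.0328) ang 1.190
line [332.6 209.2] 110 r 0.0099 (0.0004-0.0199) ang 1.132
[ 0.576358   -0.23263116  0.09      ]
red [338.6 234.7] 116 r 0.0436 (0.0346-0.0532) ang 0.121
ptr [350.4 199.5] 55 r 0.0282 (0.0238-0.0328) ang 1.226
line [332.6 209.2] 110 r 0.0098 (0.0003-0.0198) ang 1.232
[ 0.57773566 -0.23262609  0.09      ]
shift to TCP 50 / 9 mm above face [array([ 39. ,   9.7, -62.3]), array([ 58.8,  15. , -97.8])]
```

Pointer ≈ 1.23 rad and red mark ≈ 0.12 rad, so the knob has to turn −1.11 rad. The radii (43.6 mm to the middle of the red bar, 34–53 mm span) confirm the centre. Descending along the normal.

Request:
arm_command:
  moves:
    - [[13,3,-21,0,0,0,0.28],[26,6.5,-42,0,0,0,0.28],[39,10,-62,0,0,0,0.28],[46,12,-75,0,0,0,0.28],[53,13.5,-87,0,0,0,0.28],[58,15,-95,0,0,0,0.28],[58,15,-96,0,0,0,0.28]]

```text
time_s: 14.42
eef_pos: [0.5728, -0.234, 0.0997]
tcp_rot: [0.015, 0.966, 0.07, 0.249]
wrist_force: [0.8, -0.3, -0.8]
gripper_width: 0.722
```

Request:
arm_command:
  moves:
    - [[0,0,0,0,0,0,0.6],[0,0,0,0,0,0,0.8],[0,0,0,0,0,0,0.8],[0,0,0,0,0,0,0.8]]

```text
time_s: 14.92
eef_pos: [0.573, -0.233, 0.1032]
tcp_rot: [0.015, 0.965, 0.071, 0.251]
wrist_force: [-15.9, 10.7, 27.5]
gripper_width: 0.204
```

The opening of 0.20 is far below what a 44 mm knob should give, so I'll look.

```bash
python3 - <<'E'
from h import *
o=bot.get_obs(); print(o['gripper_width'],o['wrist_force'],o['ft_torque'],o['eef_pos'])
w=bot.get_image('wrist'); s=bot.get_image('scene')
W=np.hstack([cv2.resize(w[130:330,200:440],(480,400)),cv2.resize(s[130:220,205:295],(320,320))[:400] if 0 else cv2.resize(s[130:220,210:282],(320,400))])
cv2.imwrite('pics/w6.png',W[:,:,::-1])
E
```

```text
0.20448705026226288 [-15.85360826  10.71681584  27.52171212] [2.9198183 0.4930646 1.7176416] [ 0.57296365 -0.23296588  0.10320179]
```

View pics/w6.png

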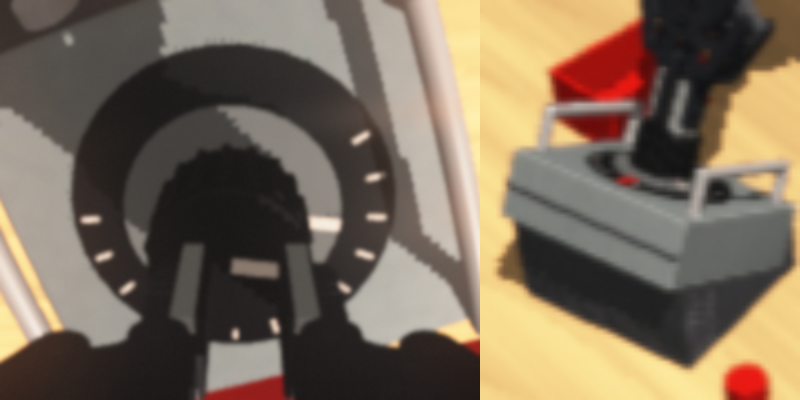

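```bash
python3 - <<'E'
from knob import *
from scipy.spatial.transform import Rotation as R
o=bot.get_obs(); t=np.array(o['eef_pos']); M=R.from_quat(o['tcp_rot']).as_matrix(); crop=lambda p:((proj('wrist',p)-[200,130])*2).round(0)
for h in (0,.01,.02,.03): print('tool',h,[crop(t-h*M[:,2]+s*M[:,1]+ w*M[:,0]) for s in (-.0085,.0085) for w in (-.011,.011)])
B=np.array([.5777,-.2326,.09]); ex=np.array([np.cos(.26),np.sin(.26),0]); a=-.5*ex+[0,0,.866]
for h in (0,.037): print('axis',h,crop(B+h*a))
im=np.load('pics/t1.npy')
b=blobs(im[130:210,375:460],(0,150,100),(8,255,255),4)[0]; print(b)
(u,v),_=b[0]; o1,d1=ray('top',(u+375,v+130))
cs=blobs(np.load('pics/scene0.npy')[150:215,210:290],(0,150,90),(8,255,255),4)[0]; print(cs)
E
```

```text
tool 0 [array([212., 269.]), array([211., 203.]), array([268., 269.]), array([269., 203.])]
tool 0.01 [array([211., 285.]), array([209., 217.]), array([269., 285.]), array([271., 217.])]
tool 0.02 [array([209., 303.]), array([207., 232.]), array([271., 303.]), array([272., 232.])]
tool 0.03 [array([207., 323.]), array([205., 249.]), array([272., 323.]), array([274., 249.])]
axis 0 [236. 212.]
axis 0.037 [234. 268.]
[([39.0, 27.5], [38, 25, 3, 6, 14])]
[([36.7, 2.0], [17, 0, 34, 8, 140]), ([26.1, 7.8], [19, 5, 14, 7, 63]), ([32.6, 20.2], [31, 20, 4, 2, 5]), ([59.3, 63.1], [55, 62, 9, 3, 23])]
```

The knob axis projects where the picture shows it (predicted (234,268)), so the pose is right. At this opening the pads sit about 6 mm back, so they held only the knob's top edge and slipped inward. I'll reopen, go about 10 mm deeper and retry.

Request:
arm_command:
  moves:
    - [[0,0,0,0,0,0,0.28],[0,0,0,0,0,0,0.28],[0,0,0,0,0,0,0.28],[0,0,0,0,0,0,0.28]]

```text
time_s: 15.52
eef_pos: [0.5725, -0.2344, 0.0996]
tcp_rot: [0.016, 0.966, 0.071, 0.249]
wrist_force: [-0.5, 0.9, -0.6]
gripper_width: 0.723
```

```bash
python3 - <<'E'
from knob import *
o=bot.get_obs(); B=np.array([.5777,-.2326,.09]); w=bot.get_image('wrist'); np.save('pics/w7.npy',w)
_,a,e1,e2=meas(w,0,0,None,B=B); t=np.array(o['eef_pos']); d=(t-B)*1000; print('TCP in face',d@e1,d@e2,d@a,o['gripper_width'],o['wrist_force'],o['time_s'])
print('shift', ((B+.002*a-t)*1000).round(1), o['joint_positions'])
E
```

```text
red [348.1 297.1] 139 r 0.0465 (0.0399-0.0526) ang 0.120
ptr [365.6 246.3] 113 r 0.0279 (0.0230-0.0327) ang 1.205
ptr [337.9 270.4] 278 r 0.0220 (0.0158-0.0321) ang 0.227
tick [375.1 170.7] 18 r 0.0550 (0.0539-0.0568) ang 2.232
tick [384. 203.] 27 r 0.0457 (0.0430-0.0485) ang 1.858
tick [389.7 222.9] 17 r 0.0444 (0.0426-0.0466) ang 1.554
tick [247. 244.] 23 r 0.0474 (0.0448-0.0501) ang -1.811
tick [391.6 242.9] 25 r 0.0451 (0.0420-0.0481) ang 1.244
tick [266.2 277.9] 16 r 0.0458 (0.0437-0.0481) ang -1.220
tick [374.4 277.8] 19 r 0.0449 (0.0421-0.0475) ang 0.627
tick [358.6 289.9] 18 r 0.0447 (0.0420-0.0472) ang 0.316
tick [281.6 290.2] 16 r 0.0457 (0.0432-0.0483) ang -0.917
tick [340.4 298.1] 14 r 0.0453 (0.0433-0.0472) ang 0.006
line [337.9 270.4] 278 r 0.0090 (0.0002-0.0192) ang 1.250
line [340.4 298.1] 14 r 0.0209 (0.0192-0.0225) ang 0.248
TCP in face 0.08051239637392449 -0.44885171202394425 11.070924427990146 0.7232045772543582 [-0.54795339  0.944874   -0.57600697] 15.525
shift [ 4.2  1.6 -7.9] [-0.74957141  0.22915785 -0.43834537  0.60578234  0.43639745 -0.65050229]
```

Request:
arm_command:
  moves:
    - [[2,0.7,-4,0,0,0,0.28],[4,1.5,-7,0,0,0,0.28],[4.3,1.6,-8,0,0,0,0.28],[4.3,1.6,-8,0,0,0,0.4],[4.3,1.6,-8,0,0,0,0.5],[4.3,1.6,-8,0,0,0,0.6],[4.3,1.6,-8,0,0,0,0.6]]

```text
time_s: 16.45
eef_pos: [0.5768, -0.2357, 0.0927]
tcp_rot: [0.017, 0.966, 0.068, 0.249]
wrist_force: [-7.0, -10.4, 4.6]
gripper_width: 0.481
```

Opening 0.48, which matches the 44 mm knob. Turning −1.11 rad about the face normal.

Request:
arm_command:
  moves:
    - [[0,0,0,0.067,0.018,-0.12,0.6],[0,0,0,0.134,0.036,-0.24,0.6],[0,0,0,0.201,0.053,-0.36,0.6],[0,0,0,0.268,0.071,-0.48,0.6],[0,0,0,0.335,0.089,-0.6,0.6],[0,0,0,0.402,0.107,-0.72,0.6],[0,0,0,0.469,0.125,-0.84,0.6],[0,0,0,0.535,0.142,-0.959,0.6]]

```text
time_s: 17.45
eef_pos: [0.5759, -0.2371, 0.092]
tcp_rot: [0.525, 0.812, 0.187, 0.175]
wrist_force: [-11.8, -16.3, 2.5]
gripper_width: 0.482
```

Request:
arm_command:
  moves:
    - [[0,0,0,0,0,0,0.6],[0,0,0,0,0,0,0.28],[0,0,0,0,0,0,0.28],[0,0,0,0,0,0,0.28],[-10,-2.5,17,0,0,0,0.28],[-22,-6,39,0,0,0,0.28],[-40,-10.5,72,0,0,0,0.28],[-60,-16,107,0,0,0,0.28]]

```text
time_s: 18.45
eef_pos: [0.5165, -0.2484, 0.1997]
tcp_rot: [0.521, 0.814, 0.191, 0.174]
wrist_force: [0.8, -0.9, 0.4]
gripper_width: 0.719
```

```bash
python3 - <<'E'
from knob import *
o=bot.get_obs(); B=np.array([.5777,-.2326,.09]); w=bot.get_image('wrist'); np.save('pics/w8.npy',w)
meas(w,0,0,None,B=B); print(o['eef_pos'],o['wrist_force'],proj('wrist',B))
u=proj('wrist',B).astype(int); cv2.imwrite('pics/w8.png',cv2.resize(w[u[1]-75:u[1]+75,u[0]-100:u[0]+100],None,fx=3,fy=3,interpolation=cv2.INTER_CUBIC)[:,:,::-1])
E
```

```text
red [364.3 196. ] 120 r 0.0448 (0.0360-0.0540) ang 0.035
ptr [349.4 198. ] 43 r 0.0299 (0.0254-0.0346) ang -0.074
ptr [332.1 207.4] 97 r 0.0209 (0.0147-0.0296) ang -0.789
line [332.1 207.4] 97 r 0.0124 (0.0043-0.0219) ang -0.343
[ 0.51645503 -0.24836593  0.1996775 ] [ 0.805197   -0.92738544  0.35130089] [320.13139075 189.63279076]
```

View pics/w8.png

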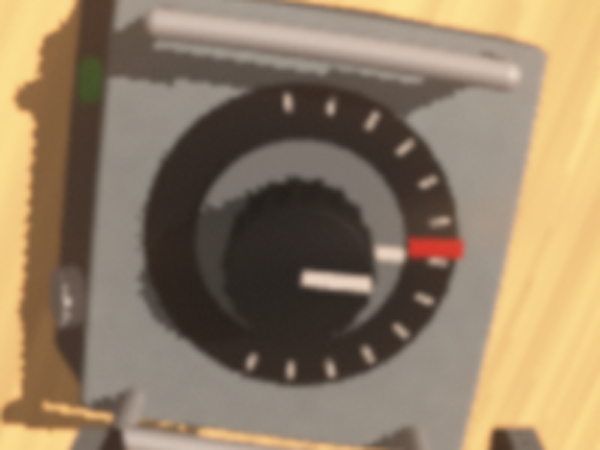

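The pointer (390,254) sits beside the red mark (435,248) but looks a little clockwise of it. The rings in this view show a few mm of centre bias, so I'll refine with a circle fit on the ticks.

```bash
cat > fit.py <<'E'
from h import *
from scipy.optimize import least_squares
def fit(w):
    B=np.array([.5777,-.2326,.09]); y=.26; ex=np.array([np.cos(y),np.sin(y),0]); a=-.5*ex+[0,0,.866]; e1=.866*ex+[0,0,.5]; e2=np.cross(a,e1)
    F=lambda p,h:(lambda q:np.array([q@e1,q@e2]))(onpl('wrist',p,B+h*a,a)-B)
    hsv=cv2.cvtColor(w,cv2.COLOR_RGB2HSV)
    m=cv2.adaptiveThreshold(hsv[...,2],255,0,0,31,-35)&cv2.inRange(hsv,(0,0,80),(180,110,255))
    n,l,s,c=cv2.connectedComponentsWithStats(m)
    t=np.array([F(c[i],0.001) for i in range(1,n) if 6<=s[i][4]<=40]); t=t[np.abs(np.hypot(*t.T)-.0455)<.006]
    r=least_squares(lambda p:np.hypot(t[:,0]-p[0],t[:,1]-p[1])-p[2],[0,0,.045],loss='soft_l1',f_scale=.001); c0=r.x[:2]
    print('centre',r.x,len(t),np.sort(np.arctan2(*(t-c0).T[::-1])).round(3))
    red=cv2.inRange(hsv,(0,150,120),(8,255,255))|cv2.inRange(hsv,(172,150,120),(180,255,255))
    for nm,mm,h,lo,hi in [('red',red,.001,.038,.05),('ptr',cv2.inRange(hsv,(0,0,175),(180,70,255)),.0045,.024,.033),('line',cv2.inRange(hsv,(0,0,175),(180,70,255)),.0375,.006,.016)]:
        n,l,s,c=cv2.connectedComponentsWithStats(mm)
        for i in range(1,n):
            q=F(c[i],h)-c0
            if s[i][4]>25 and lo<np.hypot(*q)<hi: print(nm,s[i][4],np.hypot(*q).round(4),np.arctan2(q[1],q[0]).round(3))
E
python3 -c "
from fit import *
fit(np.load('pics/w8.npy'))
from scipy.spatial.transform import Rotation as R
A=R.from_quat([.017,.966,.068,.249]);C=R.from_quat([.525,.812,.187,.175]);print((C*A.inv()).as_rotvec(),(C*A.inv()).magnitude()); print(bot.get_obs()['joint_positions'])"
```

```text
centre [ 0.00049781 -0.00447925  0.04638412] 11 [-1.778 -1.475 -0.878 -0.574 -0.274  0.036  0.635  0.934  1.231  1.534
  1.834]
red 120 0.0447 0.136
ptr 43 0.0294 0.077
line 97 0.0112 0.028
[ 0.53325091  0.138294   -0.96609918] 1.1121283094986858
[-0.85787058  0.08971135 -0.31731106  0.91135838  0.46628329  0.34014887]
```

The pointer measures about 0.06 rad clockwise of the mark, roughly 2 mm. That is within tolerance, but I'll trim it: regrip, turn +0.06, release.

Request:
arm_command:
  moves:
    - [[15,3,-27,0,0,0,0.28],[32,7,-57,0,0,0,0.28],[45,10.5,-80,0,0,0,0.28],[55,13,-98,0,0,0,0.28],[60,14,-107,0,0,0,0.28],[60,14,-107,0,0,0,0.4],[60,14,-107,0,0,0,0.6],[60,14,-107,0,0,0,0.6]]

```text
time_s: 19.5
eef_pos: [0.5755, -0.2356, 0.0919]
tcp_rot: [0.522, 0.813, 0.19, 0.174]
wrist_force: [-7.0, -2.7, -2.2]
gripper_width: 0.476
```

Request:
arm_command:
  moves:
    - [[0,0,0,0,0,0,0.6],[0,0,0,-0.015,-0.004,0.026,0.6],[0,0,0,-0.029,-0.008,0.052,0.6],[0,0,0,-0.029,-0.008,0.052,0.6],[0,0,0,-0.029,-0.008,0.052,0.28],[0,0,0,-0.029,-0.008,0.052,0.28],[0,0,0,-0.029,-0.008,0.052,0.28]]

```text
time_s: 20.38
eef_pos: [0.5772, -0.2351, 0.0925]
tcp_rot: [0.496, 0.829, 0.186, 0.181]
wrist_force: [-0.7, 0.6, -0.7]
gripper_width: 0.721
```

Request:
arm_command:
  moves:
    - [[-10,-2.5,17,0,0,0,0.28],[-22,-6,39,0,0,0,0.28],[-40,-10.5,72,0,0,0,0.28],[-60,-14,107,0,0,0,0.28],[-60,-14,107,0,0,0,0.28]]

```text
time_s: 21.0
eef_pos: [0.5172, -0.2501, 0.202]
tcp_rot: [0.496, 0.828, 0.185, 0.183]
wrist_force: [-0.2, -0.2, -0.5]
gripper_width: 0.722
```

```bash
python3 - <<'E'
from fit import *
o=bot.get_obs(); w=bot.get_image('wrist'); np.save('pics/w9.npy',w)
fit(w); print(o['eef_pos'],o['time_s'],o['wrist_force'],o['gripper_width'])
u=proj('wrist',[.5777,-.2326,.09]).astype(int); t=bot.get_image('scene')
K=cv2.resize(w[u[1]-75:u[1]+75,u[0]-75:u[0]+75],(500,500),interpolation=cv2.INTER_CUBIC)
S=cv2.resize(t[215:315,300:460],(300,188)); S2=cv2.resize(t[130:230,210:370],(300,188)); W=np.hstack([K,np.vstack([S,S2,np.zeros((124,300,3),np.uint8)])])
cv2.imwrite('pics/w9.png',W[:,:,::-1])
E
```

```text
centre [-0.00294842  0.00015225  0.04532397] 11 [-1.78  -1.484 -1.183 -0.879 -0.281  0.029  0.627  0.926  1.231  1.535
  1.834]
red 120 0.0436 0.13
ptr 40 0.0287 0.125
line 97 0.0108 0.077
[ 0.51719851 -0.25014555  0.20203297] 21.0 [-0.15301928 -0.22243227 -0.52816859] 0.7224032742882013
```

View pics/w9.png

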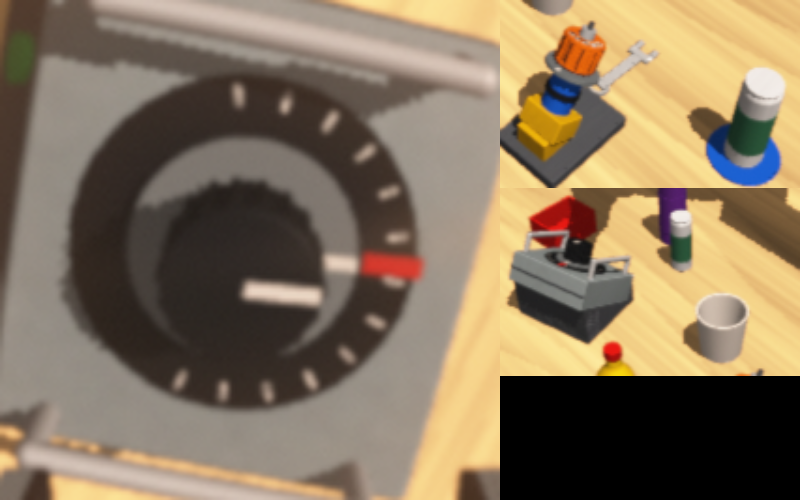

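The pointer (340,263) now meets the red mark (390,266). The can stands on the mat and the arm is clear of everything, so I'm handing in.

```bash
python3 -c "
from cell import bot
print(bot.finish_job())"
```

```text
the job is handed in; nothing more can be done
None
```

I did all three parts and handed the job in at about 21 s of the 72 s allowed. The hand-in reports no verdict, so these results rest on my own measurements.

- **Spray can:** It stands upright and released on the blue mat. The top view after release put it about 2 mm from the mat's centre, and the last scene picture shows it still standing there.
- **Clutch collar:** I turned it from 2 to 4. The dot patches measured about 1.77 rad against the target of 1.8, well inside the 0.15 rad tolerance. I could not confirm this against the arrow itself, which was hidden behind the collar in that view.
- **Speed knob:** The pointer measured 0.125 rad and the red mark 0.130 rad, so the pointer's end is under 1 mm from where it belongs. The line on top of the knob reads about 0.05 rad further clockwise. That would put the pointer's end about 2 mm off, still inside the 4 mm limit.
- **Failed tries on the knob:** The first grip was too shallow and slipped without moving the knob, so I regripped deeper. The first turn then ended about 0.06 rad too far, and I trimmed it back with a second grip.
- **Bystanders:** I saw no sign that the tub, bin, bottle or wrench had moved in the last picture, but I did not measure their positions again. The arm ended clear of everything, with no force on the wrist.

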